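Slide the well cover home in the joiner's tool box

ROBOT

A 7-joint arm with a two-finger parallel gripper is mounted at the origin on the work surface. World frame = base frame: x ahead of the robot, y to its left, z up, the work surface at z = 0. Lengths are in m, angles in rad, forces in N, time in s.
With the tool pointing down it reaches from about 0.4 to 0.85 m from the base axis. Payload 10.4 kg.
Tool frame: the origin (TCP) lies at the very end of the fingers, on their centre line; the grasp point (between the pads) lies 19 mm behind it; z points along the fingers, y is the direction in which the jaws open and shut (so a half turn about z gives the same grasp; the last joint's range is limited). The gripper opens to 87 mm and grips with 3 to 60 N. Pads are 19 mm wide; open, the fingers measure 117 mm over their backs; the gripper's body (75 mm by 190 mm) begins 51 mm behind the grasp point.
Start: joints at [1.145, 0.332, -0.065, 1.46, 0.022, 1.35, -0.088], TCP at [0.245, -0.575, 0.223] pointing down, gripper open.
Joint ranges: [-2.6, 2.6], [-0.5, 2.12], [-1.47, 1.34], [0.16, 2.42], [-1.27, 4.41], [0.06, 2.06], [-2.6, 2.6]. Speed limits (rad/s): [2.22, 2.22, 2.79, 2.79, 3.14, 3.14, 3.14].

INTERFACE

Orientations are given as a unit quaternion [x, y, z, w].
In Python, from bench import read_state, camera, close_job, recognise, masks_of gives the robot as it stands.
- The arm moves only by the tool play_rows, never from a script. Its argument "moves" is a list of rows, each a list of 3 entries, a list of its own where there are three numbers: the shift along the tool's x, y, z in cm, then the turn, a rotation vector about the tool's x, y, z in rad, then the finger opening in cm, from 0 to 8.7. In form: [[[dx, dy, dz], [ax, ay, az], jaw], ...]. A call has 1 to 8 rows; each row is the pose to reach, as a shift and turn from the pose commanded when the call began, along the tool's axes at that moment; what a row does not reach only later rows make up. A row lasts 1/8 s, in which the tool goes at most 62.5 mm and 10.7 degrees, less where a joint would pass 70% of its speed; a pose out of reach is approached as far as the arm can. A call with a gripper value outside its range is refused whole. The fingers move at their own pace and stop on an object; "grip_force" is the grip in N (left out, the last holds). Time passes only in rows, so rows that repeat a pose let the fingers close. It gives the time, the measured TCP pose, the force and the opening at its end, in the units of the state.
- read_state(): the state, without advancing time (a new reading comes with each control period).
- camera(name): name is "side" or "top"; returns a dict with "frame" (400x640x3 uint8, red, green, blue), "intrinsics" (3x3 intrinsics, pixels), "camera_from_world" (4x4, takes a point from world to camera coordinates). Camera axes: x right, y down, z forward; pixel columns grow to the right and rows downward; lengths in m; the calibration is good to about 2 mm. A picture is of the moment at which its call begins. There is no depth.
- close_job(): hands the job in, once; it reports no verdict.
Trained networks look in a picture, given as the dict that the camera call returned (one of the last four; its "shot" number tells which), for a name from the list of things; names that differ only in an ending like _2 or _b are one class to them, and where a whole thing is asked for, a point or a joint stands for the part that bears it (a point fixed in the world has none). Each returns a list of dicts, best first, with "conf" (0 to 1); they miss things now and then, are a little off and sometimes report something else, mostly with a low value. They report only what shows in the picture. A call takes as long as a camera call. They do not tell look-alikes from the thing itself.
- recognise(picture, query): "at" ([column, row] in pixels, amid what is visible of it).
- masks_of(picture, query): "region" (400x640 bool, what is visible of it) and "at" ([column, row] in pixels, amid what is visible of it).
The state is a dict: "time": time; "joint_positions": joint angles; "joint_vel": joint speeds; "joint_torque": joint torques, N m; "ee_pos": TCP position; "eef_rot": TCP orientation; "ft_force": force on the tool from outside, world axes, zero at the start; "torque": the same for the moment, N m; "width": finger opening in m.
Only numpy, scipy, OpenCV 4.12 (cv2) and the standard library are available. Lean on these libraries where they do the work, as an engineer would, in place of code of your own. Each camera call takes 0.05 s, during which the arm holds its last target.

TASK

Close the router-bit well in the oak tool box with the cover that fits it (the broader, shorter one of the two knobbed covers). Do not lower the cover in from above: lay it flat on the plain end of the deck, then slide it along the deck until it drops into the recess around the well and lies fully home, flush with the deck. Handle it gently, without ramming or pressing it hard against the box, leave the long cover and the other things on the bench where they are, and let go at the end.

Things in the scene. Friction and masses are not known exactly. Their poses are not given: they have to be found in the camera images.
- box: Low oak tool box fixed to the bench, 388 mm long (its y), x from -75 to +71 mm. Origin: centre of the underside; z up, +x towards the upright back strip, +y towards the end with the well. A flat deck lies in it, its top at z = 55 mm, x = -75 to +55 mm. The deck's -y half is plain, from y = -147 to at least +10 mm; end walls at y = +-184 mm are as high as the deck.
- landing (a point): A point of the box on the plain end of the deck, on the deck's top surface, at box x = +10 mm, y = -100 mm: with its middle at this x and its short sides along the box's x, the cover just touches the back strip. Axes as the box's.
- strip (a point): Middle of the top edge of the back strip's face, at box x = +55 mm, y = 0, z = 70 mm. The strip is a straight upright guide along the whole box, 15 mm above the deck; its face is also the recess's back wall, so a cover slid along it enters the recess squarely. Axes as the box's.
- recess_about (a point): Where the recess's middle is on average, on the deck's top (box x = +9 mm, y = +85 mm). The deck was put in with play and stuck fast: the true middle is up to 18 mm off along the box's y, either way, not measured. Recess: 113 mm (y) by 92.5 mm (x = -37.5 to +55 mm), 8 mm deep, a 10 mm ledge all round over an open well, 2.5 to 3 mm larger than the cover each way.
- cover_knob (a point): The cover that fits: oak board 90 mm (its x) by 110 mm (its y), 8 mm thick, waxed underneath (friction about 0.35), 0.13 to 0.2 kg, with an upright round knob of 26 mm diameter in its middle, straight-sided and 30 mm high (8 to 38 mm above the board's underside). The point is on the knob's axis, half-way up it, 23 mm above the board's underside; z up. The same after half a turn.
- cover: The same cover; origin in the middle of the board's underside. Slid over the recess it drops 8 mm, leading edge first, tilting a little once its middle is past the edge; then the recess's end wall stops it, felt as a sudden push back.
- long_cover_knob (a point): A bystander: a narrower, longer cover, 60 mm (its x) by 140 mm (its y) by 8 mm, with the same knob; the point is half-way up the knob. It does not fit; it and the right cover lie side by side, in either order.
- chisel: Bystander, loose: tool 200 mm long with an orange handle, lying between the robot and the box.
- tape_measure: Bystander, loose: tape measure 45 x 65 x 35 mm, lying between the robot and the box, towards the covers. Origin under its middle.
- mallet: Bystander, loose: hammer lying beyond the covers.
- offcut: Bystander, loose: wood offcut 50 x 90 x 40 mm beyond the box's well end. Origin under its middle.
Not all that is in view belongs to the job. What is shaped like the cover but red is not meant.

How it is judged:
On the way, in this order (a step that is already met when the one before it is completed fails the run):
1. the cover lies flat on the plain end of the deck, touching it, its middle on the -y side (box y below -30 mm) (y of cover_knob in the frame of box between -0.16 and -0.03 m and x of cover_knob in the frame of box between -0.05 and 0.02 m and z of cover_knob in the frame of box between 0.075 and 0.081 m and angle between cover_knob's own z axis and vertical below 0.05 rad and contact force between cover and box above 0.3 N), for 0.2 s.
2. the cover has dropped fully into the recess (z of cover_knob in the frame of box between 0.067 and 0.072 m and y of cover_knob in the frame of box between 0.05 and 0.12 m and angle between cover_knob's own z axis and vertical below 0.03 rad), for 0.2 s.
At the end, for the whole second after the job is handed in: The cover lies in the recess of the box's deck, flush with the deck within 2 mm, level within 0.03 rad, at rest and released (all of step 2 and x of cover_knob in the frame of box between -0.01 and 0.02 m and linear speed of cover below 0.01 m/s); the robot touches nothing.
It fails at once if the cover is lowered towards the well from above (its underside 8 to 45 mm above the deck while its middle is over the well half of the box) instead of being slid in (z of cover_knob in the frame of box between 0.086 and 0.123 m and y of cover_knob in the frame of box between 0.01 and 0.18 m and x of cover_knob in the frame of box between -0.08 and 0.09 m).
It fails at once if the cover is pushed against the box with more than 35 N (contact force between cover and box above 35 N).
It fails at once if the robot presses on the box with more than 25 N (contact force between any of the fingers, the arm and box above 25 N).
It fails at once if the long cover or another listed bystander is moved more than 20 mm (distance of any of long_cover_knob, chisel, tape_measure, mallet, offcut from where it was at the start of the episode above 0.02 m).
It also fails if it takes over 48 s, if anything falls off the work surface, if the arm or the gripper's body presses on something with over 40 N, if the wrist force passes 120 N, or if a joint passes its speed limit or range.

## Working session

There is one attempt and no reset: what is moved stays moved. The work goes in short steps, Python scripts to look and compute and a tool call to move; the robot and the scene stay as the last step left them, time stands still between calls to the robot, and variables do not carry over. Pictures are saved under pics/ and viewed, and the job is handed in when it is done.

Besides the shell and the picture viewer there is one more tool, called as name(argument=value, ...) on one line, values as JSON. play_rows: Moves the arm, as the interface text tells. Its arguments: {"type":"object","properties":{"moves":{"type":"array","items":{"type":"array"}},"grip_force":{"type":"number"}},"required":["moves"]}

```bash
mkdir -p pics; ls; python3 - <<'E'
from bench import *
import cv2,numpy as np,pickle
s=read_state();print(s)
for n in("side","top"):
    c=camera(n);cv2.imwrite(f"pics/{n}0.png",c["frame"][:,:,::-1]);print(n,c["intrinsics"],c["camera_from_world"])
    pickle.dump(c,open(f"pics/{n}0.pkl","wb"))
    for q in("cover","long_cover_knob","box","chisel","tape_measure","mallet","offcut","cover_knob"):
        print(q,[(r["at"],round(r["conf"],2)) for r in recognise(c,q)])
E
```

```text
pics
{'time': 0.0, 'joint_positions': array([ 1.14542409,  0.33286185, -0.0647216 ,  1.46093075,  0.02158566,
        1.34990346, -0.08850302]), 'joint_vel': array([ 7.62674554e-04, -6.42183698e-05,  2.72908666e-04,  1.26732071e-03,
       -3.53969387e-04, -9.22674013e-04,  7.40935780e-04]), 'joint_torque': array([-6.62516213e-04, -6.23257184e+01,  2.45940109e-02, -3.89888084e+01,
       -6.13994314e-02,  3.99509026e-02,  1.62393794e-04]), 'ee_pos': array([ 0.24484142, -0.57462696,  0.22176529]), 'eef_rot': array([ 9.79786512e-01,  2.00044732e-01, -1.62606867e-04, -6.85218494e-04]), 'ft_force': array([ 0.27457484,  0.56692923, -0.00270727]), 'torque': array([-0.00690889, -0.04118475,  0.04132185]), 'width': 0.08705721103258424}
side [[362.45352724   0.         315.46640474]
 [  0.         362.45352724 199.07212165]
 [  0.           0.           1.        ]] [[-0.99772574 -0.06702919 -0.00710216  0.52949876]
 [-0.04462831  0.73587828 -0.67564153  0.09216207]
 [ 0.05051403 -0.67378798 -0.7371961   1.32450491]
 [ 0.          0.          0.          1.        ]]
cover [([374.9, 139.3], 0
[... 382 characters left out ...]
9   0.         331.26093604]
 [  0.         479.83930919 196.32563507]
 [  0.           0.           1.        ]] [[-1.49042052e-03 -9.99997253e-01  1.80896524e-03  1.73621986e-03]
 [-9.80119981e-01  1.10189047e-03 -1.98402643e-01  5.56125753e-01]
 [ 1.98400105e-01 -2.06870635e-03 -9.80118931e-01  1.51647308e+00]
 [ 0.00000000e+00  0.00000000e+00  0.00000000e+00  1.00000000e+00]]
cover [([477.2, 277.4], 0.96), ([408.9, 179.2], 0.86)]
long_cover_knob [([417.6, 226.6], 0.81)]
box [([307.4, 183.4], 0.88)]
chisel [([324.5, 248.0], 0.67), ([377.2, 245.7], 0.32)]
tape_measure [([377.7, 246.6], 0.8)]
mallet [([395.8, 134.3], 0.72)]
offcut [([192.5, 193.1], 0.73)]
cover_knob [([473.8, 278.3], 0.66)]
```

View pics/side0.png

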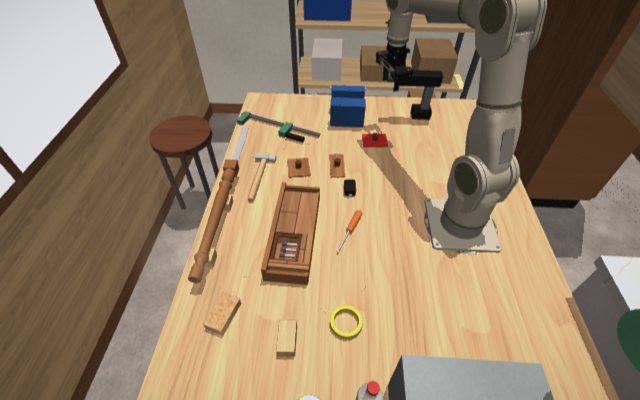

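View pics/top0.png

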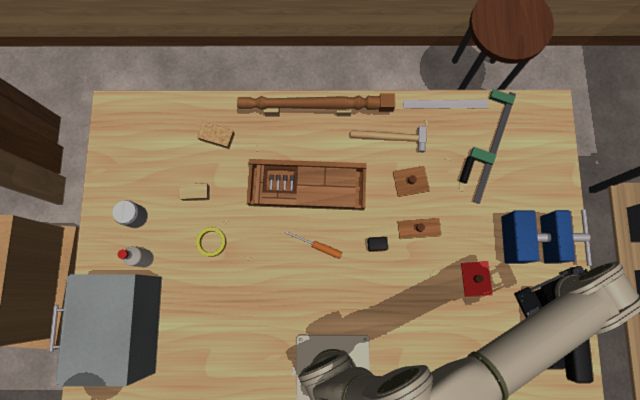

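```bash
python3 - <<'E'
import cv2
t=cv2.imread("pics/top0.png");cv2.imwrite("pics/top0c.png",cv2.resize(t[110:300,180:445],None,fx=3,fy=3,interpolation=cv2.INTER_CUBIC))
t=cv2.imread("pics/side0.png");cv2.imwrite("pics/side0c.png",cv2.resize(t[130:330,230:410],None,fx=3,fy=3,interpolation=cv2.INTER_CUBIC))
E
```

```text
(no output)
```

View pics/top0c.png

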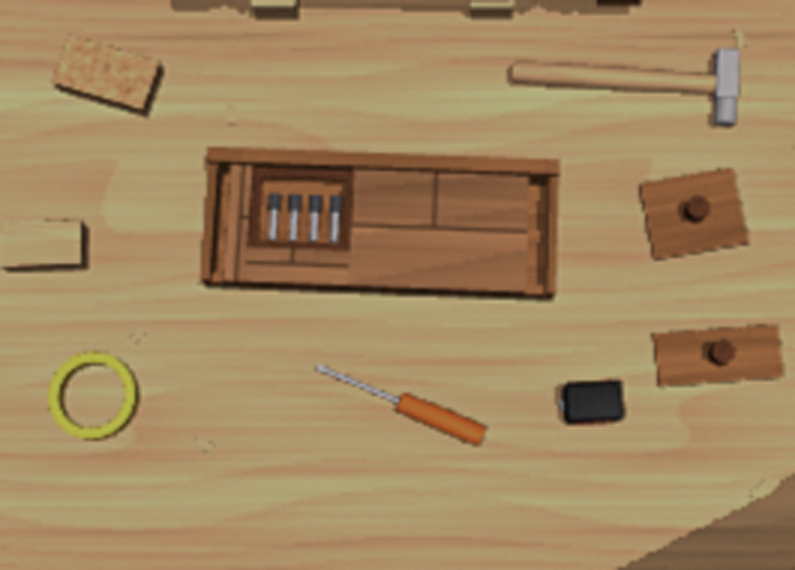

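View pics/side0c.png

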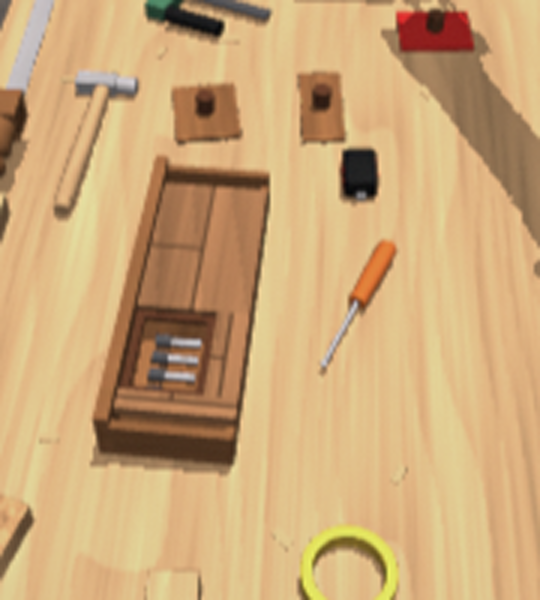

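The broad board is at top (411,180), the long narrow one at (419,228), and a red look-alike at (477,278). The broad, short, wood-coloured one at (411,180) fits the description. I'll confirm it in enlarged crops and pick corners there.

```bash
python3 - <<'E'
import cv2
def crop(n,o,x0,y0,x1,y1,f):
    t=cv2.imread(f"pics/{n}.png");c=cv2.resize(t[y0:y1,x0:x1],None,fx=f,fy=f,interpolation=cv2.INTER_LANCZOS4)
    for x in range(x0,x1,10): cv2.putText(c,str(x),(int((x-x0+.5)*f)-8,8),0,.3,(0,0,255));cv2.line(c,(int((x-x0+.5)*f),10),(int((x-x0+.5)*f),14),(0,0,255))
    for y in range(y0,y1,10): cv2.putText(c,str(y),(0,int((y-y0+.5)*f)+4),0,.3,(0,0,255));cv2.line(c,(20,int((y-y0+.5)*f)),(25,int((y-y0+.5)*f)),(0,0,255))
    cv2.imwrite(f"pics/{o}.png",c)
crop("top0","cA",240,152,372,218,6)
crop("top0","cB",385,155,450,245,6)
crop("side0","cC",255,175,330,290,5)
crop("side0","cD",280,145,350,185,8)
E
```

```text
(no output)
```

View pics/cA.png

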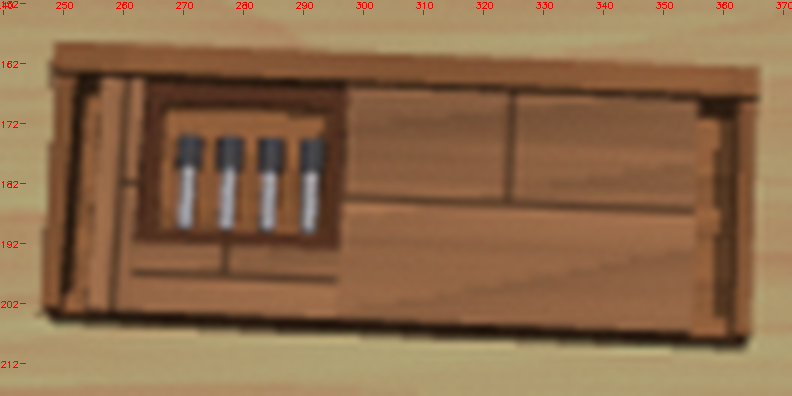

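View pics/cB.png

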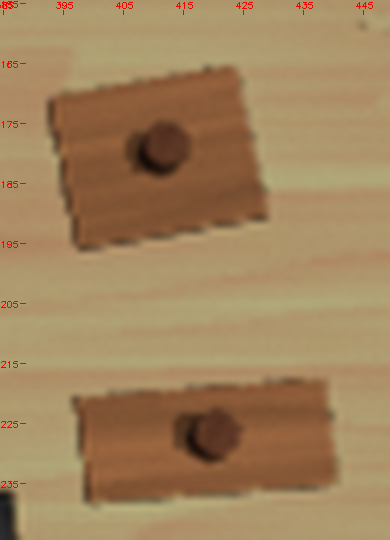

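View pics/cC.png

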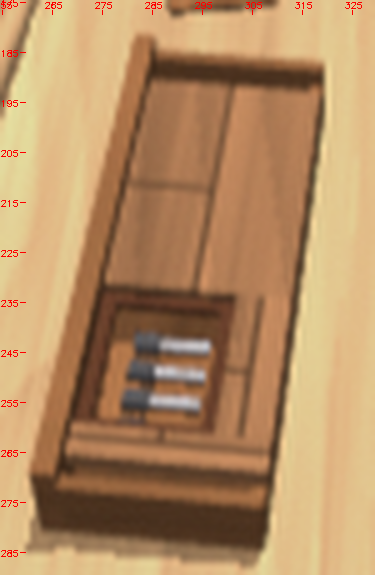

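View pics/cD.png

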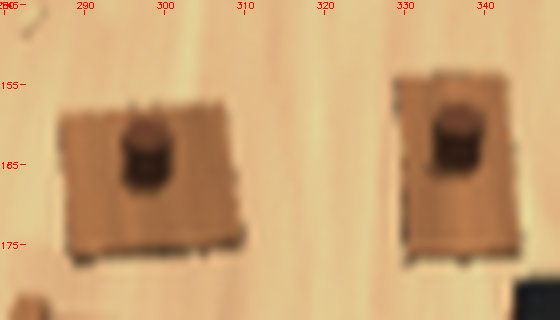

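```bash
cat > h.py <<'E'
import numpy as np,pickle
from scipy.optimize import least_squares
C={n:pickle.load(open(f"pics/{n}0.pkl","rb")) for n in("side","top")}
def proj(n,p):
    c=C[n];p=np.atleast_2d(p);q=p@c["camera_from_world"][:3,:3].T+c["camera_from_world"][:3,3];k=q@c["intrinsics"].T
    return k[:,:2]/k[:,2:]
def back(n,uv,z):
    c=C[n];R=c["camera_from_world"][:3,:3];t=c["camera_from_world"][:3,3]
    d=R.T@np.linalg.inv(c["intrinsics"])@np.array([uv[0],uv[1],1.]);o=-R.T@t
    return o+d*(z-o[2])/d[2]
def T(p,l,yaw=None):
    c,s=np.cos(p[2]),np.sin(p[2]);l=np.atleast_2d(l)
    return np.c_[p[0]+c*l[:,0]-s*l[:,1],p[1]+s*l[:,0]+c*l[:,1],l[:,2]]
def fit(obs,p0):
    def f(p): return np.concatenate([(proj(n,T(p,l))[0]-uv) for n,l,uv in obs])
    r=least_squares(f,p0,loss="soft_l1");return r.x,r.fun.reshape(-1,2)
E
cat > m1.py <<'E'
from h import *
box=[("top",(.071,.194,.07),(249,158.5)),("top",(.071,-.194,.07),(366,163.5)),("top",(.055,.194,.07),(248.7,163)),("top",(.055,-.194,.07),(365.6,168)),
("top",(-.075,.194,.055),(247,203)),("top",(-.075,-.194,.055),(363.5,207.5)),
("side",(.071,-.194,.07),(283,182)),("side",(.055,-.194,.07),(286.5,182.5)),("side",(.071,.194,.07),(261,269)),("side",(.055,.194,.07),(266,270)),
("side",(-.075,-.194,.055),(319.5,188)),("side",(-.075,.194,.055),(308.5,272))]
cov=[("top",(.045,.055,.008),(393,170.5)),("top",(.045,-.055,.008),(424,165.5)),("top",(-.045,-.055,.008),(428.5,190.5)),("top",(-.045,.055,.008),(397.5,196)),("top",(0,0,.038),(411.8,178.7)),
("side",(.045,.055,.008),(288,175.5)),("side",(.045,-.055,.008),(287,159)),("side",(-.045,-.055,.008),(307.5,157.5)),("side",(-.045,.055,.008),(309.5,173.5)),("side",(0,0,.038),(297.8,160.5))]
for n,o,p0 in(("box",box,(.58,.05,0)),("cover",cov,(.58,-.25,0.1))):
    for v in("both","top","side"):
        p,r=fit([a for a in o if v in("both",a[0])],p0);print(n,v,p.round(4))
        if v=="both":print(r.round(1).tolist());P=p;exec(f"{n}=p")
p=box
def inbox(w): 
    d=w[:2]-p[:2];c,s=np.cos(p[2]),np.sin(p[2]);return (c*d[0]+s*d[1],-s*d[0]+c*d[1])
E
cat > m2.py <<'E'
from m1 import *
for n,uv in(("top",(263.5,166.)),("top",(297.5,166.)),("top",(296.5,193)),("top",(262,192)),("side",(276,233)),("side",(302,234)),("side",(298,261)),("side",(270,259))): print(n,uv,np.round(inbox(back(n,uv,.055)),4))
l=T(box,[(.010,-.1,.055),(.009,.085,.055)]);print(l,np.degrees(box[2]),np.degrees(cover[2]))
print("red",back("top",(477,278),.03), "chisel",back("top",(342,254),.02),"tape",back("top",(377,243),.035))
E
python3 m2.py
```

```text
box both [ 0.6015  0.0834 -0.0419]
[[-0.6, 0.1], [-0.0, -0.3], [-0.7, 0.3], [0.3, -0.1], [-1.2, -0.1], [1.0, 0.2], [-0.6, -0.8], [0.0, -1.0], [0.1, -0.1], [0.2, -0.6], [1.0, -1.3], [-0.5, 3.8]]
box top [ 0.6016  0.0826 -0.0437]
box side [ 0.6014  0.0848 -0.0398]
cover both [ 0.6211 -0.2693  0.1602]
[[-0.7, -0.3], [-0.1, -0.3], [0.7, 0.0], [-0.2, -0.4], [0.3, -0.5], [0.3, 0.4], [0.2, -0.7], [0.5, -0.6], [0.6, 0.8], [0.3, 0.3]]
cover top [ 0.6201 -0.2693  0.1585]
cover side [ 0.6227 -0.2698  0.1644]
top (263.5, 166.0) [0.0517 0.1447]
top (297.5, 166.0) [0.0563 0.032 ]
top (296.5, 193) [-0.0353  0.0303]
top (262, 192) [-0.0365  0.1436]
side (276, 233) [0.0537 0.0411]
side (302, 234) [-0.035   0.0361]
side (298, 261) [-0.0367  0.1441]
side (270, 259) [0.0539 0.146 ]
[[ 0.60730418 -0.01696835  0.055     ]
 [ 0.61405989  0.16791096  0.055     ]] -2.402428940755819 9.181376208904965
red [ 0.29231567 -0.4682151   0.03      ] chisel [ 0.3707247  -0.03392871  0.02      ] tape [ 0.40505283 -0.14777675  0.035     ]
```

```bash
cat > plan.py <<'E'
import sys,numpy as np
from scipy.spatial.transform import Rotation as Ro
from bench import read_state
def plan(*tg):
    s=read_state();R=Ro.from_quat(s["eef_rot"]);M=R.as_matrix();p=s["ee_pos"]
    print("t",round(s["time"],2),"pos",p.round(4),"yawy",np.degrees(np.arctan2(M[1,1],M[0,1])).round(2),"tilt",M[:2,2].round(4),"F",s["ft_force"].round(2),"w",round(s["width"],4),"j",s["joint_positions"].round(2))
    for t in tg:
        a=np.radians(t[3]);y=np.array([np.cos(a),np.sin(a),0]);z=np.array([0,0,-1.]);G=np.c_[np.cross(y,z),y,z]
        print(np.round(M.T@(np.array(t[:3])-p)*100,2).tolist(),(R.inv()*Ro.from_matrix(G)).as_rotvec().round(4).tolist())
E
python3 - <<'E'
from plan import plan
plan((.40,-.36,.25,-30),(.621,-.269,.15,9.2))
E
```

```text
t 0.9 pos [ 0.245  -0.575   0.2226] yawy -66.92 tilt [ 0.0001 -0.    ] F [-0.32  0.01  0.3 ] w 0.0872 j [ 1.15  0.33 -0.06  1.46  0.02  1.35 -0.09]
[22.69, -13.7, -2.74] [0.0001, -0.0, -0.6444]
[46.58, -13.41, 7.26] [0.0001, 0.0, -1.3286]
```

play_rows(moves=[[[5.5,-3.3,-1],[0,0,-0.16],5.5],[[11,-6.6,-2],[0,0,-0.32],5.5],[[16.5,-10,-2.7],[0,0,-0.48],5.5],[[22,-13.4,-2.7],[0,0,-0.65],5.5],[[27.5,-13.4,-2],[0,0,-0.82],5.5],[[33,-13.4,0],[0,0,-0.99],5.5],[[38.5,-13.4,2.5],[0,0,-1.16],5.5],[[43.5,-13.4,5],[0,0,-1.32],5.5]])

```text
time: 1.9
ee_pos: [0.5944, -0.2803, 0.172]
eef_rot: [0.649, 0.761, 0.0, 0.0]
ft_force: [0.7, -0.9, 0.2]
width: 0.055
```

```bash
python3 - <<'E'
from plan import plan
plan((.621,-.269,.08,9.2),(.621,-.269,.013,9.2))
E
```

```text
t 1.9 pos [ 0.5944 -0.2803  0.172 ] yawy 9.02 tilt [ 0.0007 -0.0002] F [ 0.66 -0.86  0.18] w 0.055 j [ 0.7   0.47 -0.45  1.42  0.21  1.3   0.39]
[0.7, 2.8, 9.2] [0.0007, 0.0003, -0.0031]
[0.7, 2.79, 15.9] [0.0007, 0.0003, -0.0031]
```

play_rows(moves=[[[0.4,1.8,4],[0,0,0],5.5],[[0.7,2.8,8],[0,0,0],5.5],[[0.7,2.8,9.5],[0,0,0],5.5],[[0.7,2.8,9.5],[0,0,0],5.5]])

```text
time: 2.4
ee_pos: [0.6186, -0.2705, 0.0773]
eef_rot: [0.652, 0.759, -0.0, -0.001]
ft_force: [0.1, -0.2, -0.1]
width: 0.055
```

```bash
python3 - <<'E'
from bench import *
import cv2
from plan import plan
plan((.621,-.269,.013,9.2))
for n in("top","side"):
    c=camera(n);f=c["frame"][:,:,::-1]
    x0,y0,x1,y1=(360,120,500,245) if n=="top" else (260,110,360,200)
    cv2.imwrite(f"pics/{n}1.png",cv2.resize(f[y0:y1,x0:x1],None,fx=5,fy=5,interpolation=cv2.INTER_CUBIC))
E
```

```text
t 2.4 pos [ 0.6186 -0.2705  0.0773] yawy 8.68 tilt [-0.0012  0.0001] F [ 0.06 -0.19 -0.09] w 0.055 j [ 0.65  0.59 -0.43  1.45  0.26  1.16  0.33]
[0.11, 0.27, 6.43] [-0.0012, -0.0003, -0.0092]
```

View pics/top1.png

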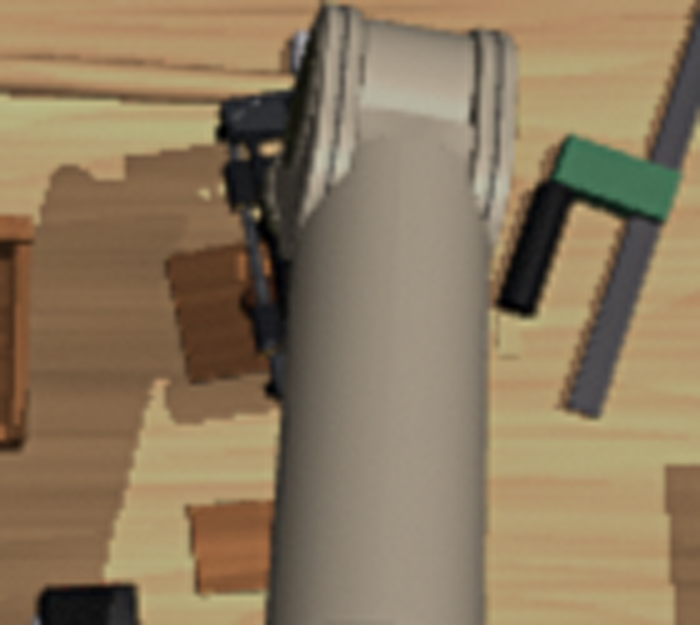

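View pics/side1.png

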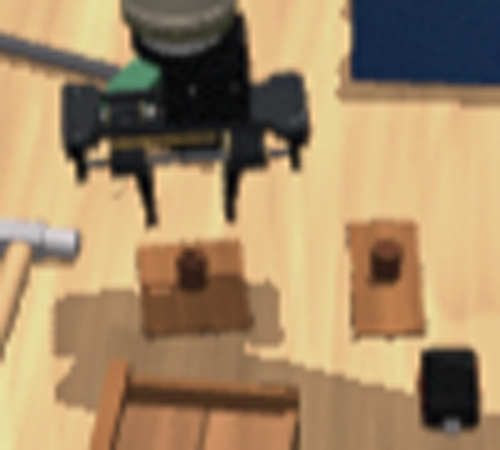

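The side view shows the open fingers, at crop (153,220) and (230,218), centred above the broad cover's knob at (191,262). The long cover at (385,260) is clear of them. Descending.

play_rows(moves=[[[0.1,0.2,3],[0,0,-0.008],5.5],[[0.1,0.25,5.5],[0,0,-0.008],5.5],[[0.1,0.25,6.4],[0,0,-0.008],5.5],[[0.1,0.25,6.4],[0,0,-0.008],5.5]])

```text
time: 3.0
ee_pos: [0.6219, -0.2692, 0.0146]
eef_rot: [0.649, 0.761, 0.0, 0.001]
ft_force: [-0.8, 0.1, -0.1]
width: 0.0551
```

play_rows(moves=[[[0,0,0],[0,0,0],2.0],[[0,0,0],[0,0,0],2.0],[[0,0,0],[0,0,0],2.0],[[0,0,0],[0,0,0],2.0]], grip_force=15)

```text
time: 3.5
ee_pos: [0.6217, -0.2687, 0.0138]
eef_rot: [0.648, 0.761, -0.0, 0.0]
ft_force: [-1.2, 0.7, 1.2]
width: 0.0253
```

```bash
python3 - <<'E'
from plan import plan
plan((.621,-.269,.013,9.2))
E
```

```text
t 3.5 pos [ 0.6217 -0.2687  0.0138] yawy 9.17 tilt [ 0.0002 -0.0002] F [-1.17  0.74  1.23] w 0.0253 j [ 0.64  0.66 -0.42  1.49  0.29  1.05  0.31]
[-0.02, -0.07, 0.08] [0.0002, 0.0003, -0.0006]
```

```bash
cat > bx.py <<'E'
from m1 import box,T,inbox
import numpy as np
yaw=np.degrees(box[2])
def B(x,y,z,dy=0): return (*T(box,(x,y,z))[0],yaw+dy)
E
sed -i 's/^        if v=="both".*/        if v=="both":exec(f"{n}=p")/; s/;print(n,v,p.round(4))//' m1.py
python3 - <<'E'
from plan import plan
from bx import *
plan(B(.004,-.1,.115),B(.004,-.1,.08))
E
```

```text
t 3.5 pos [ 0.6217 -0.2687  0.0138] yawy 9.17 tilt [ 0.0002 -0.0002] F [-1.17  0.74  1.23] w 0.0253 j [ 0.64  0.66 -0.42  1.49  0.29  1.05  0.31]
[25.2, 2.0, -10.12] [0.0002, 0.0002, 0.2019]
[25.2, 2.0, -6.62] [0.0002, 0.0002, 0.2019]
```

play_rows(moves=[[[0,0,-3],[0,0,0],2.0],[[0,0,-6.5],[0,0,0.03],2.0],[[2,0.2,-10],[0,0,0.07],2.0],[[6.5,0.5,-10.2],[0,0,0.11],2.0],[[12,1,-10.2],[0,0,0.15],2.0],[[17.5,1.5,-10.2],[0,0,0.2],2.0],[[22,1.8,-10.2],[0,0,0.2],2.0],[[25.2,2,-10],[0,0,0.2],2.0]])

```text
time: 4.5
ee_pos: [0.6008, -0.014, 0.1137]
eef_rot: [0.72, 0.694, 0.0, -0.0]
ft_force: [0.6, -0.6, -1.7]
width: 0.0258
```

```bash
python3 - <<'E'
from bench import *
import cv2
from plan import plan
from bx import *
plan(B(.004,-.1,.080),B(.004,-.1,.0688))
for n in("top","side"):
    c=camera(n);f=c["frame"][:,:,::-1];cv2.imwrite(f"pics/{n}2f.png",f)
    x0,y0,x1,y1=(230,120,400,245) if n=="top" else (240,120,360,290)
    cv2.imwrite(f"pics/{n}2.png",cv2.resize(f[y0:y1,x0:x1],None,fx=4,fy=4,interpolation=cv2.INTER_CUBIC))
E
```

```text
t 4.5 pos [ 0.6008 -0.014   0.1137] yawy -2.16 tilt [0.0001 0.0003] F [ 0.56 -0.6  -1.75] w 0.0258 j [ 0.36  0.41 -0.51  1.64  0.22  1.15 -0.24]
[-0.27, 0.07, 3.37] [0.0001, -0.0004, 0.0042]
[-0.27, 0.07, 4.49] [0.0001, -0.0004, 0.0042]
```

View pics/top2.png

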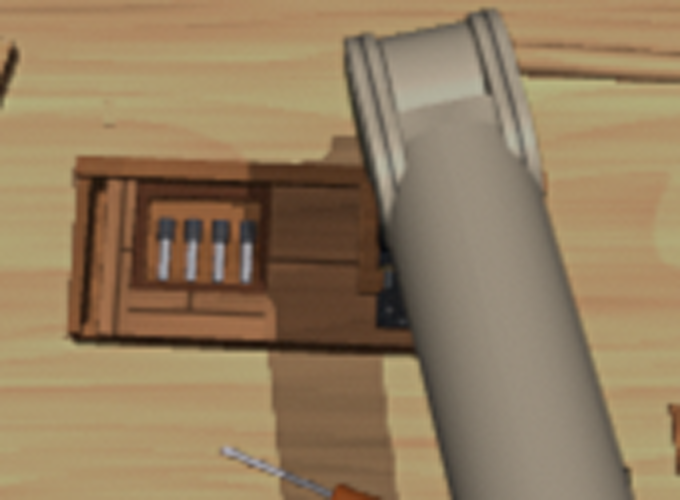

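View pics/side2.png

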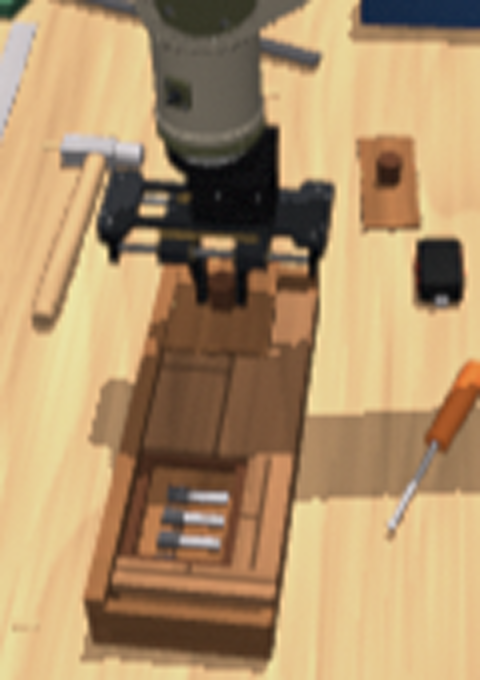

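The cover is held level above the plain end, front edge near side crop (215,345), and nothing else has moved. Lowering it in small steps.

play_rows(moves=[[[-0.2,0,2],[0,0,0.004],2.0],[[-0.2,0,3.5],[0,0,0.004],2.0],[[-0.2,0,4],[0,0,0.004],2.0],[[-0.2,0,4.2],[0,0,0.004],2.0],[[-0.2,0,4.3],[0,0,0.004],2.0],[[-0.2,0,4.3],[0,0,0.004],2.0]])

```text
time: 5.35
ee_pos: [0.6014, -0.0187, 0.0709]
eef_rot: [0.722, 0.691, 0.0, 0.0]
ft_force: [-0.5, 0.5, -1.4]
width: 0.0254
```

```bash
python3 - <<'E'
from plan import plan
from bx import *
plan(B(.004,-.1,.0688))
E
```

```text
t 5.35 pos [ 0.6014 -0.0187  0.0709] yawy -2.52 tilt [ 0.0007 -0.0001] F [-0.51  0.51 -1.44] w 0.0254 j [ 0.35  0.46 -0.5   1.67  0.24  1.07 -0.26]
[0.2, -0.02, 0.21] [0.0007, 0.0001, -0.0021]
```

play_rows(moves=[[[0.2,0,0.1],[0,0,0],2.0],[[0.2,0,0.15],[0,0,0],2.0],[[0.2,0,0.2],[0,0,0],2.0],[[0.2,0,0.2],[0,0,0],2.0]])

```text
time: 5.85
ee_pos: [0.6013, -0.0166, 0.0688]
eef_rot: [0.722, 0.691, 0.0, 0.0]
ft_force: [-0.5, -0.0, 0.5]
width: 0.0254
```

```bash
python3 - <<'E'
from plan import plan
from bx import *
plan(B(.004,-.1,.0688))
E
```

```text
t 5.85 pos [ 0.6013 -0.0166  0.0688] yawy -2.51 tilt [ 0.0003 -0.    ] F [-0.5 -0.   0.5] w 0.0254 j [ 0.35  0.46 -0.5   1.67  0.24  1.07 -0.27]
[-0.02, -0.0, -0.0] [0.0003, -0.0, -0.0019]
```

play_rows(moves=[[[0,0,0.05],[0,0,0],2.0],[[0,0,0.05],[0,0,0],2.0],[[0,0,0.05],[0,0,0],2.0]])

```text
time: 6.22
ee_pos: [0.6014, -0.0166, 0.0687]
eef_rot: [0.722, 0.691, 0.0, 0.0]
ft_force: [-2.7, -0.6, 5.6]
width: 0.0255
```

```bash
python3 - <<'E'
from plan import plan
from bx import *
plan(B(.004,-.1,.0688))
E
```

```text
t 6.22 pos [ 0.6014 -0.0166  0.0687] yawy -2.52 tilt [ 0.0006 -0.0002] F [-2.65 -0.56  5.56] w 0.0255 j [ 0.35  0.46 -0.5   1.67  0.24  1.07 -0.27]
[-0.01, -0.01, -0.01] [0.0006, 0.0001, -0.0021]
```

play_rows(moves=[[[0,0,-0.03],[0,0,0.0],2.0],[[0,0.2,-0.03],[0,0,0.0],2.0],[[0,0.4,-0.03],[0,0,0.0],2.0],[[0,0.4,-0.03],[0,0,0],2.0],[[0,0.4,-0.03],[0,0,0],2.0]], grip_force=6)

```text
time: 6.85
ee_pos: [0.6057, -0.017, 0.0687]
eef_rot: [0.723, 0.691, 0.0, 0.0]
ft_force: [-0.7, -0.3, 5.3]
width: 0.0258
```

play_rows(moves=[[[0,0.05,0],[0,0,0],2.0],[[0,0.1,0],[0,0,0],2.0],[[0,0.1,0],[0,0,0],2.0],[[0,0.1,0],[0,0,0],2.0]])

```text
time: 7.35
ee_pos: [0.6064, -0.017, 0.0687]
eef_rot: [0.722, 0.691, 0.0, 0.0]
ft_force: [-3.4, 0.2, 6.1]
width: 0.0255
```

```bash
python3 - <<'E'
from plan import plan
from bx import *
plan(B(.01,-.1,.0688))
from bench import read_state
print(inbox(read_state()["ee_pos"]))
E
```

```text
t 7.35 pos [ 0.6064 -0.017   0.0687] yawy -2.52 tilt [ 0.0004 -0.0002] F [-3.44  0.16  6.09] w 0.0255 j [ 0.35  0.47 -0.5   1.66  0.25  1.08 -0.27]
[0.0, 0.09, -0.01] [0.0004, 0.0002, -0.0021]
(np.float64(0.009121612541775723), np.float64(-0.10003975343375789))
```

play_rows(moves=[[[0,0,-0.04],[0,0,0],2.0],[[0,0,-0.04],[0,0,0],2.0],[[0,0,-0.04],[0,0,0],2.0]])

```text
time: 7.72
ee_pos: [0.6064, -0.017, 0.0688]
eef_rot: [0.723, 0.691, 0.0, 0.0]
ft_force: [0.4, -0.3, 2.2]
width: 0.0258
```

play_rows(moves=[[[0,0.03,0],[0,0,0],2.0],[[0,0.06,0],[0,0,0],2.0],[[0,0.06,0],[0,0,0],2.0],[[0,0.06,0],[0,0,0],2.0]])

```text
time: 8.22
ee_pos: [0.6068, -0.017, 0.0687]
eef_rot: [0.723, 0.691, -0.0, 0.0]
ft_force: [-1.7, -0.4, 4.1]
width: 0.0258
```

```bash
python3 - <<'E'
from plan import plan
from bx import *
plan(B(.01,-.1,.0688))
from bench import read_state
print(inbox(read_state()["ee_pos"]))
E
```

```text
t 8.22 pos [ 0.6068 -0.017   0.0687] yawy -2.52 tilt [-0.0001 -0.0001] F [-1.73 -0.38  4.14] w 0.0258 j [ 0.34  0.47 -0.49  1.66  0.25  1.08 -0.27]
[0.01, 0.05, -0.01] [-0.0001, 0.0001, -0.0021]
(np.float64(0.00945528549866645), np.float64(-0.10005717071702079))
```

play_rows(moves=[[[0,0.03,-0.02],[0,0,0],2.0],[[0,0.06,-0.03],[0,0,0],2.0],[[0,0.06,-0.03],[0,0,0],2.0],[[0,0.06,-0.03],[0,0,0],2.0]])

```text
time: 8.72
ee_pos: [0.6074, -0.017, 0.0688]
eef_rot: [0.723, 0.691, -0.0, -0.0]
ft_force: [0.6, 0.3, -1.9]
width: 0.0261
```

play_rows(moves=[[[0,0.03,0],[0,0,0],2.0],[[0,0.06,0],[0,0,0],2.0],[[0,0.06,0],[0,0,0],2.0],[[0,0.06,0],[0,0,0],2.0]])

```text
time: 9.22
ee_pos: [0.608, -0.017, 0.069]
eef_rot: [0.722, 0.691, -0.0, 0.0]
ft_force: [0.0, -0.4, -2.0]
width: 0.0262
```

```bash
python3 - <<'E'
from plan import plan
from bx import *
plan(B(.01,-.1,.0688))
from bench import *
print(inbox(read_state()["ee_pos"]))
import cv2
for n in("side",):
    c=camera(n);f=c["frame"][:,:,::-1];cv2.imwrite(f"pics/{n}3f.png",f)
    x0,y0,x1,y1=(270,170,340,250)
    cv2.imwrite(f"pics/{n}3.png",cv2.resize(f[y0:y1,x0:x1],None,fx=7,fy=7,interpolation=cv2.INTER_CUBIC))
E
```

```text
t 9.22 pos [ 0.608 -0.017  0.069] yawy -2.52 tilt [ 0.     -0.0001] F [ 0.01 -0.4  -1.96] w 0.0262 j [ 0.34  0.47 -0.49  1.65  0.25  1.08 -0.27]
[0.0, -0.07, 0.02] [0.0, 0.0001, -0.002]
(np.float64(0.010695882345020979), np.float64(-0.10001807493740665))
```

View pics/side3.png

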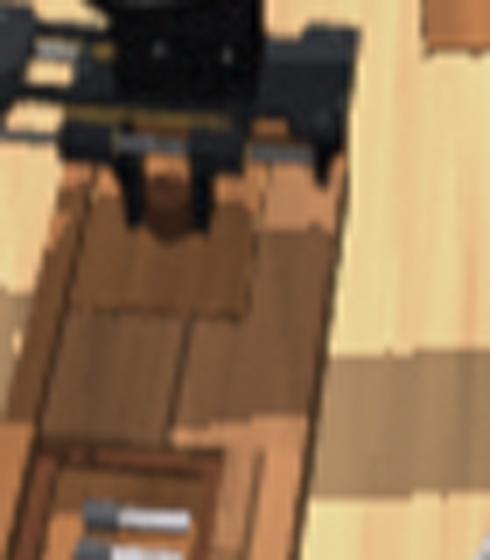

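play_rows(moves=[[[0,0.05,0.0],[0,0,0],2.0],[[0,0.1,0.02],[0,0,0],2.0],[[0,0.1,0.02],[0,0,0],2.0],[[0,0.1,0.02],[0,0,0],2.0]])

```text
time: 9.78
ee_pos: [0.6088, -0.0169, 0.0688]
eef_rot: [0.722, 0.691, -0.0, -0.0]
ft_force: [-2.9, -0.1, -0.5]
width: 0.0259
```

play_rows(moves=[[[0,0.03,0.0],[0,0,0],2.0],[[0,0.03,0.0],[0,0,0],2.0],[[0,0.03,0.0],[0,0,0],2.0]])

```text
time: 10.15
ee_pos: [0.6088, -0.0168, 0.0687]
eef_rot: [0.722, 0.691, -0.0, -0.0]
ft_force: [-5.1, 1.9, 0.2]
width: 0.0262
```

```bash
python3 - <<'E'
from plan import plan
from bx import *
plan(B(.01,-.1,.0688))
from bench import *
print(inbox(read_state()["ee_pos"]))
E
```

```text
t 10.15 pos [ 0.6088 -0.0168  0.0687] yawy -2.51 tilt [-0.001   0.0001] F [-5.11  1.85  0.25] w 0.0262 j [ 0.34  0.47 -0.49  1.65  0.25  1.08 -0.27]
[-0.02, -0.15, -0.0] [-0.001, -0.0, -0.0018]
(np.float64(0.011514161824247336), np.float64(-0.09977605882157273))
```

play_rows(moves=[[[0,-0.03,0.02],[0,0,0],2.0],[[0.5,-0.04,0.02],[0,0,0],2.0],[[1.2,-0.04,0.02],[0,0,0],2.0],[[2,-0.04,0.02],[0,0,0],2.0],[[3,-0.04,0.02],[0,0,0],2.0],[[3.7,-0.04,0.02],[0,0,0],2.0],[[4,-0.04,0.02],[0,0,0],2.0],[[4,-0.04,0.02],[0,0,0],2.0]])

```text
time: 11.15
ee_pos: [0.6104, 0.0222, 0.0687]
eef_rot: [0.723, 0.691, -0.001, 0.0]
ft_force: [-5.8, -1.8, 2.5]
width: 0.0258
```

```bash
python3 - <<'E'
from plan import plan
from bx import *
plan(B(.01,-.06,.0688))
from bench import *
print(inbox(read_state()["ee_pos"]))
E
```

```text
t 11.15 pos [0.6104 0.0222 0.0687] yawy -2.54 tilt [-0.0006 -0.0012] F [-5.75 -1.84  2.51] w 0.0258 j [ 0.29  0.48 -0.5   1.65  0.26  1.08 -0.34]
[0.07, -0.15, -0.01] [-0.0005, 0.0013, -0.0024]
(np.float64(0.011489499569195018), np.float64(-0.060694453020599344))
```

play_rows(moves=[[[0.3,-0.03,0.0],[0,0,0],2.0],[[1,-0.03,0.0],[0,0,0],2.0],[[2,-0.03,0.0],[0,0,0],2.0],[[3,-0.03,0.0],[0,0,0],2.0],[[4,-0.03,0.0],[0,0,0],2.0],[[5,-0.03,0.0],[0,0,0],2.0],[[5.5,-0.03,0.0],[0,0,0],2.0],[[5.5,-0.03,0.0],[0,0,0],2.0]])

```text
time: 12.15
ee_pos: [0.6127, 0.0779, 0.0688]
eef_rot: [0.722, 0.691, -0.0, 0.0]
ft_force: [-4.8, -0.2, 2.9]
width: 0.0258
```

```bash
python3 - <<'E'
from plan import plan
from bx import *
plan(B(.01,-.06,.0688))
from bench import *
print(inbox(read_state()["ee_pos"]))
import cv2
for n in("side",):
    c=camera(n);f=c["frame"][:,:,::-1];cv2.imwrite(f"pics/{n}4f.png",f)
    x0,y0,x1,y1=(255,190,335,280)
    cv2.imwrite(f"pics/{n}4.png",cv2.resize(f[y0:y1,x0:x1],None,fx=6,fy=6,interpolation=cv2.INTER_CUBIC))
E
```

```text
t 12.15 pos [0.6127 0.0779 0.0688] yawy -2.51 tilt [-0.0001 -0.0004] F [-4.78 -0.21  2.9 ] w 0.0258 j [ 0.2   0.5  -0.52  1.63  0.27  1.09 -0.43]
[-5.5, -0.13, -0.0] [-0.0001, 0.0004, -0.0018]
(np.float64(0.011441230046990747), np.float64(-0.004967985964086594))
```

View pics/side4.png

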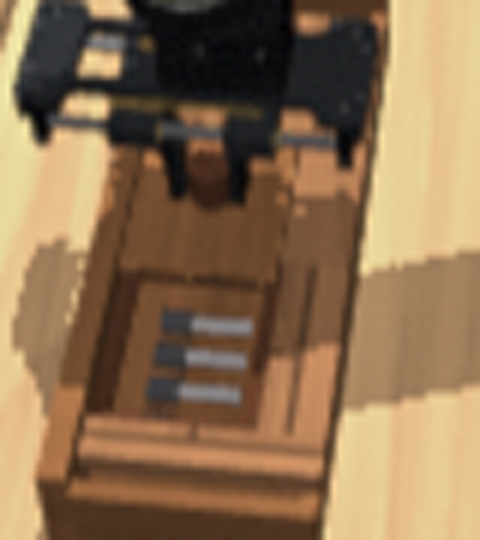

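play_rows(moves=[[[0.5,-0.06,0.0],[0,0,0],2.0],[[1.5,-0.08,0.0],[0,0,0],2.0],[[2.5,-0.08,0.0],[0,0,0],2.0],[[3.5,-0.08,0.0],[0,0,0],2.0],[[4.5,-0.08,0.0],[0,0,0],2.0],[[5.5,-0.08,0.0],[0,0,0],2.0],[[6.5,-0.08,0.0],[0,0,0],2.0],[[6.5,-0.08,0.0],[0,0,0],2.0]], grip_force=5)

```text
time: 13.2
ee_pos: [0.6146, 0.1444, 0.0686]
eef_rot: [0.722, 0.692, 0.0, -0.0]
ft_force: [-0.6, 0.7, -0.4]
width: 0.0259
```

```bash
python3 - <<'E'
from plan import plan
from bx import *
plan(B(.01,.0875,.0688))
from bench import *
print(inbox(read_state()["ee_pos"]))
import cv2
for n in("side","top"):
    c=camera(n);f=c["frame"][:,:,::-1];cv2.imwrite(f"pics/{n}5f.png",f)
    x0,y0,x1,y1=(255,190,335,280) if n=="side" else (230,140,340,220)
    cv2.imwrite(f"pics/{n}5.png",cv2.resize(f[y0:y1,x0:x1],None,fx=6,fy=6,interpolation=cv2.INTER_CUBIC))
E
```

```text
t 13.2 pos [0.6146 0.1444 0.0686] yawy -2.43 tilt [-0.      0.0008] F [-0.59  0.72 -0.42] w 0.0259 j [ 0.1   0.53 -0.53  1.59  0.29  1.11 -0.54]
[2.6, -0.06, -0.02] [-0.0001, -0.0008, -0.0004]
(np.float64(0.01055949987698318), np.float64(0.061483884433952266))
```

View pics/side5.png

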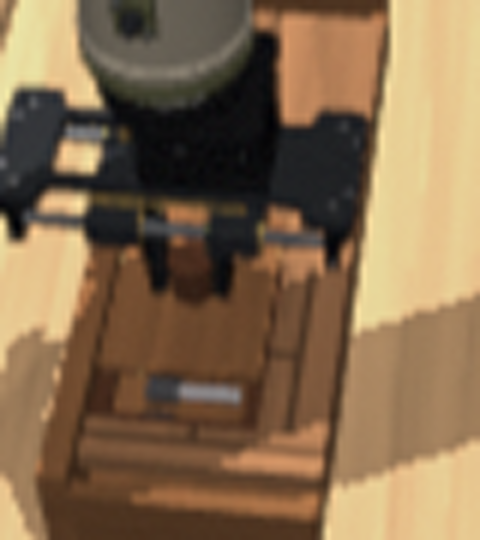

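View pics/top5.png

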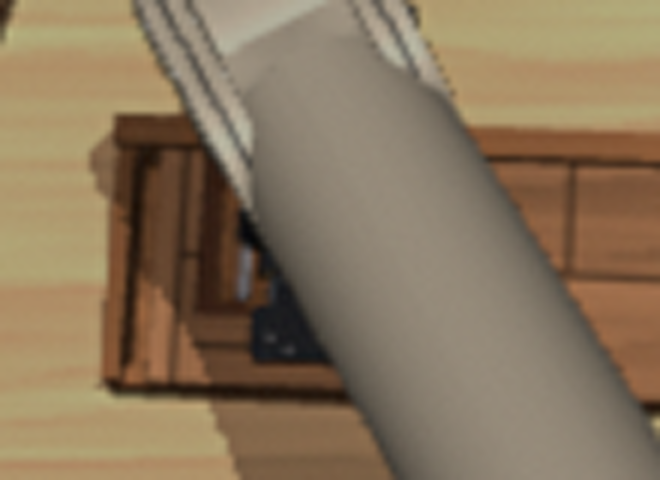

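play_rows(moves=[[[0.5,0,0.0],[0,0,0],2.0],[[1,0,0.03],[0,0,0],2.0],[[1.5,0,0.05],[0,0,0],2.0],[[2,0,0.07],[0,0,0],2.0],[[2,0,0.07],[0,0,0],2.0]], grip_force=4)

```text
time: 13.92
ee_pos: [0.6156, 0.1637, 0.0679]
eef_rot: [0.722, 0.692, 0.0, -0.0]
ft_force: [0.4, 0.4, -1.3]
width: 0.0256
```

```bash
cat > look.py <<'E'
import sys
from plan import plan
from bx import *
from bench import *
import cv2
plan(B(.01,.0875,.0688))
print(inbox(read_state()["ee_pos"]))
c=camera("side");f=c["frame"][:,:,::-1];k=sys.argv[1];cv2.imwrite(f"pics/s{k}f.png",f)
x0,y0,x1,y1=(260,205,325,280)
cv2.imwrite(f"pics/s{k}.png",cv2.resize(f[y0:y1,x0:x1],None,fx=8,fy=8,interpolation=cv2.INTER_CUBIC))
E
python3 look.py 6
```

```text
t 13.93 pos [0.6156 0.1637 0.0679] yawy -2.47 tilt [-0.      0.0004] F [ 0.44  0.45 -1.27] w 0.0256 j [ 0.07  0.54 -0.53  1.57  0.29  1.11 -0.57]
[0.67, -0.07, -0.09] [-0.0, -0.0004, -0.0011]
(np.float64(0.010702927396296757), np.float64(0.0808109263965726))
```

View pics/s6.png

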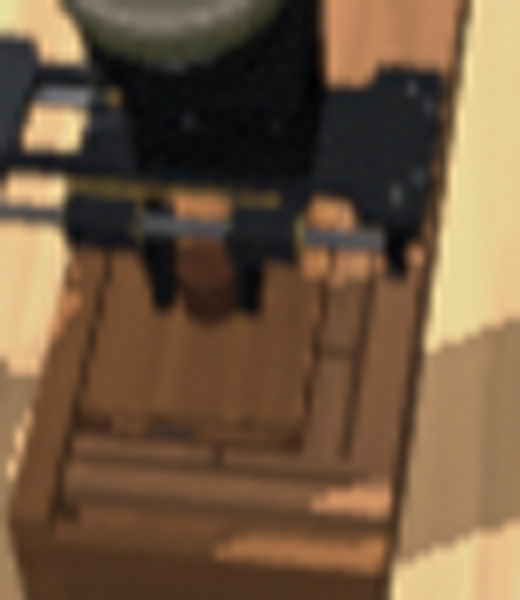

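play_rows(moves=[[[0.1,0,0.08],[0,0,0],2.0],[[0.2,0,0.16],[0,0,0],2.0],[[0.3,0,0.24],[0,0,0],2.0],[[0.35,0,0.24],[0,0,0],2.0],[[0.35,0,0.24],[0,0,0],2.0]])

```text
time: 14.6
ee_pos: [0.6159, 0.1664, 0.0655]
eef_rot: [0.722, 0.691, -0.0, 0.0]
ft_force: [0.0, -0.7, -1.7]
width: 0.0261
```

```bash
python3 look.py 7
```

```text
t 14.6 pos [0.6159 0.1664 0.0655] yawy -2.52 tilt [ 0. -0.] F [ 0.02 -0.69 -1.65] w 0.0261 j [ 0.06  0.54 -0.53  1.57  0.3   1.11 -0.58]
[0.39, -0.09, -0.33] [0.0, 0.0, -0.002]
(np.float64(0.010873286290171546), np.float64(0.08355290001168186))
```

View pics/s7.png

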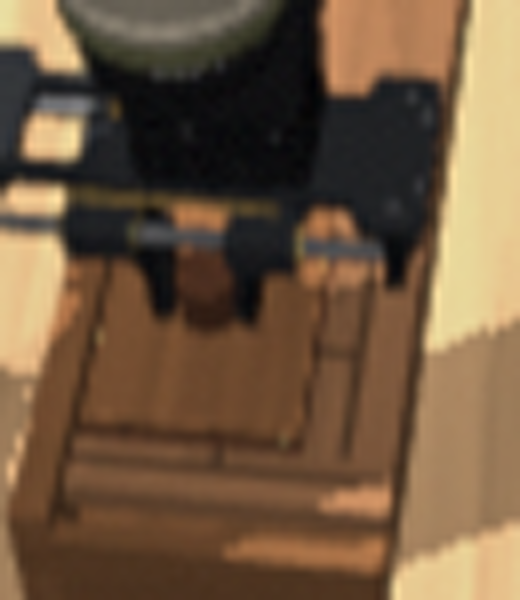

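play_rows(moves=[[[0,0,0.08],[0,0,0],2.0],[[0,0,0.16],[0,0,0],2.0],[[0,0,0.24],[0,0,0],2.0],[[0,0,0.24],[0,0,0],2.0]])

```text
time: 15.15
ee_pos: [0.616, 0.1666, 0.0637]
eef_rot: [0.722, 0.691, 0.0, 0.0]
ft_force: [-2.1, -0.6, 5.3]
width: 0.0259
```

```bash
python3 look.py 8
```

```text
t 15.15 pos [0.616  0.1666 0.0637] yawy -2.51 tilt [0.0006 0.0002] F [-2.12 -0.57  5.26] w 0.0259 j [ 0.06  0.55 -0.53  1.57  0.3   1.1  -0.58]
[0.37, -0.1, -0.51] [0.0006, -0.0002, -0.0019]
(np.float64(0.011015341865243018), np.float64(0.0837835538385058))
```

View pics/s8.png

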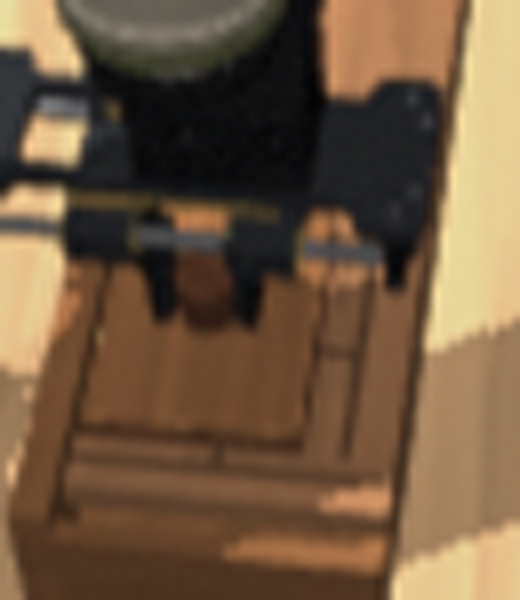

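play_rows(moves=[[[0.05,0,-0.03],[0,0,0],2.0],[[0.1,0,-0.03],[0,0,0],2.0],[[0.15,0,-0.03],[0,0,0],2.0],[[0.2,0,-0.03],[0,0,0],2.0],[[0.2,0,-0.03],[0,0,0],2.0]])

```text
time: 15.82
ee_pos: [0.6163, 0.1678, 0.0636]
eef_rot: [0.723, 0.691, 0.0, 0.0]
ft_force: [-1.0, -2.3, 4.9]
width: 0.0259
```

```bash
python3 look.py 9
```

```text
t 15.82 pos [0.6163 0.1678 0.0636] yawy -2.55 tilt [ 0.0006 -0.0006] F [-0.96 -2.35  4.94] w 0.0259 j [ 0.06  0.55 -0.53  1.57  0.3   1.11 -0.58]
[0.25, -0.13, -0.52] [0.0006, 0.0006, -0.0026]
(np.float64(0.011262237433911047), np.float64(0.08500251983744433))
```

View pics/s9.png

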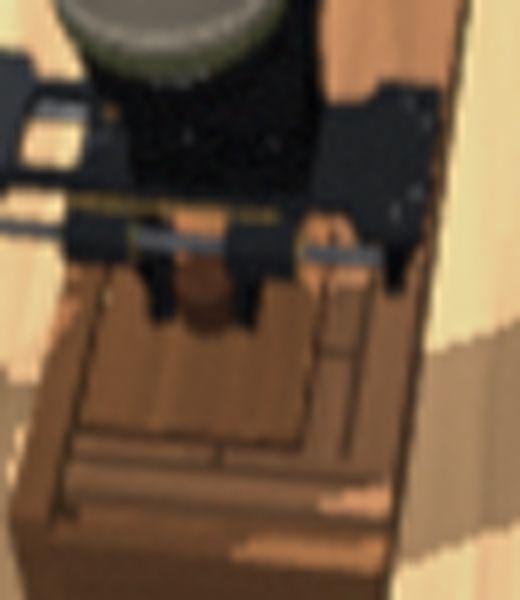

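play_rows(moves=[[[0.05,0,-0.02],[0,0,0],2.0],[[0.1,0,-0.02],[0,0,0],2.0],[[0.15,0,-0.02],[0,0,0],2.0],[[0.15,0,-0.02],[0,0,0],2.0]])

```text
time: 16.38
ee_pos: [0.6161, 0.17, 0.0636]
eef_rot: [0.722, 0.691, 0.0, 0.0]
ft_force: [0.6, -1.6, 2.1]
width: 0.0259
```

```bash
python3 look.py 10
```

```text
t 16.38 pos [0.6161 0.17   0.0636] yawy -2.51 tilt [0.0001 0.0001] F [ 0.62 -1.58  2.09] w 0.0259 j [ 0.06  0.55 -0.53  1.57  0.3   1.11 -0.59]
[0.04, -0.09, -0.52] [0.0001, -0.0001, -0.0019]
(np.float64(0.010925016663504029), np.float64(0.08714162635956138))
```

play_rows(moves=[[[0.05,0,0.02],[0,0,0],2.0],[[0.1,0,0.02],[0,0,0],2.0],[[0.15,0,0.02],[0,0,0],2.0],[[0.15,0,0.02],[0,0,0],2.0]])

```text
time: 16.92
ee_pos: [0.6161, 0.1714, 0.0635]
eef_rot: [0.722, 0.691, 0.0, 0.0]
ft_force: [0.4, -0.9, 4.3]
width: 0.0255
```

```bash
python3 look.py 11
```

```text
t 16.93 pos [0.6161 0.1714 0.0635] yawy -2.52 tilt [ 0.0001 -0.    ] F [ 0.41 -0.95  4.27] w 0.0255 j [ 0.06  0.55 -0.53  1.57  0.3   1.11 -0.59]
[-0.1, -0.09, -0.53] [0.0001, 0.0, -0.002]
(np.float64(0.01094114211266229), np.float64(0.08854294254911366))
```

View pics/s11.png

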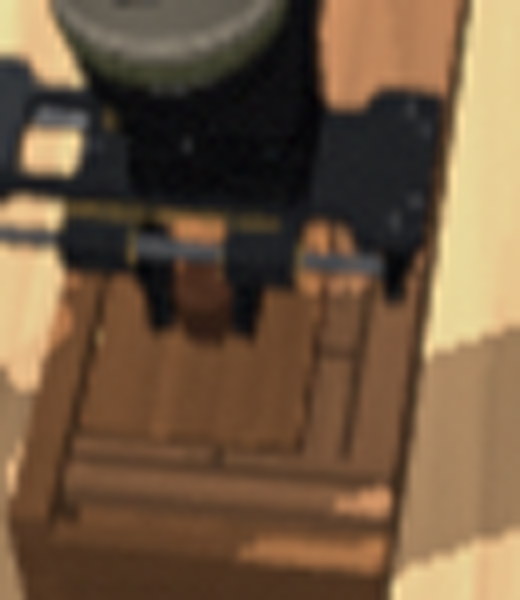

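```bash
python3 - <<'E'
import cv2,numpy as np
L=[]
for k in("6","8","11"):
    f=cv2.imread(f"pics/s{k}f.png");L.append(cv2.resize(f[235:275,264:312],None,fx=12,fy=6,interpolation=cv2.INTER_CUBIC)[:195])
cv2.imwrite("pics/cmp.png",np.vstack(L))
E
```

```text
(no output)
```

View pics/cmp.png

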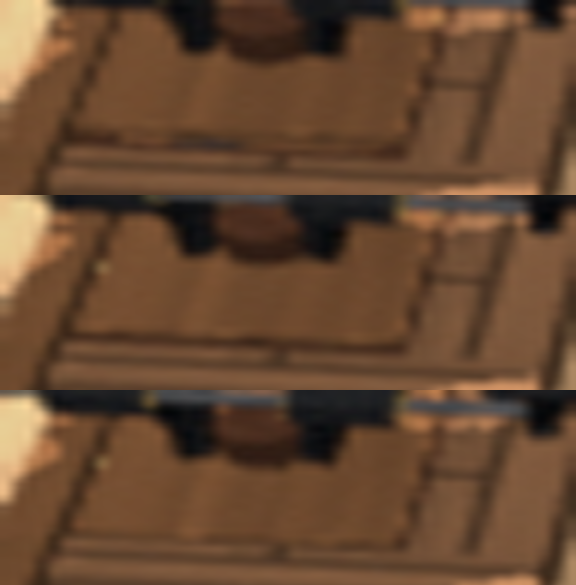

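play_rows(moves=[[[0.05,0,0],[0,0,0],2.0],[[0.1,0,0],[0,0,0],2.0],[[0.1,0,0],[0,0,0],2.0]])

```text
time: 17.35
ee_pos: [0.6156, 0.1727, 0.0628]
eef_rot: [0.722, 0.692, -0.0, -0.0]
ft_force: [0.2, 0.3, -1.7]
width: 0.0258
```

```bash
python3 look.py 12
```

```text
t 17.35 pos [0.6156 0.1727 0.0628] yawy -2.5 tilt [-0.0012  0.0002] F [ 0.18  0.27 -1.69] w 0.0258 j [ 0.05  0.55 -0.53  1.57  0.3   1.11 -0.59]
[-0.23, -0.03, -0.6] [-0.0012, -0.0002, -0.0017]
(np.float64(0.010299707190402137), np.float64(0.08981786186098283))
```

The upward force dropped off as the trailing edge cleared the near rim. Lowering the last 2 mm.

play_rows(moves=[[[0,0,0.06],[0,0,0],2.0],[[0,0,0.12],[0,0,0],2.0],[[0,0,0.16],[0,0,0],2.0],[[0,0,0.16],[0,0,0],2.0]])

```text
time: 17.9
ee_pos: [0.6161, 0.1723, 0.0618]
eef_rot: [0.722, 0.691, -0.0, -0.0]
ft_force: [0.1, 0.9, -2.0]
width: 0.0256
```

```bash
python3 look.py 13
```

```text
t 17.9 pos [0.6161 0.1723 0.0618] yawy -2.52 tilt [-0.0001 -0.    ] F [ 0.06  0.93 -2.05] w 0.0256 j [ 0.05  0.55 -0.53  1.57  0.3   1.1  -0.59]
[-0.2, -0.08, -0.7] [-0.0001, 0.0, -0.002]
(np.float64(0.010841208667388046), np.float64(0.08950778836347827))
```

View pics/s13.png

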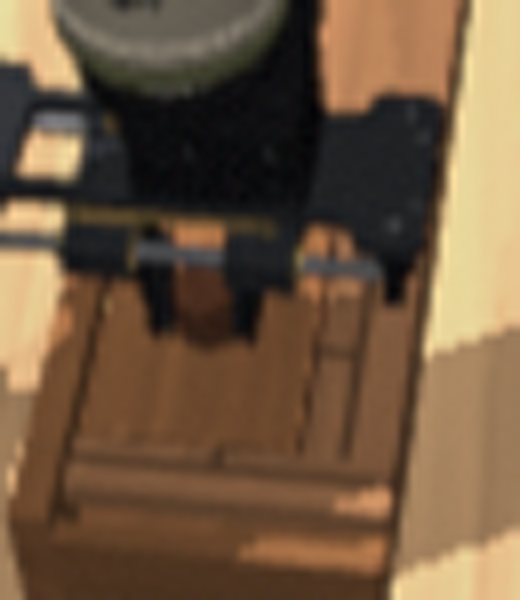

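play_rows(moves=[[[0,0,0.05],[0,0,0],2.0],[[0,0,0.1],[0,0,0],2.0],[[0,0,0.14],[0,0,0],2.0],[[0,0,0.14],[0,0,0],2.0]])

```text
time: 18.45
ee_pos: [0.6162, 0.1723, 0.0604]
eef_rot: [0.722, 0.691, -0.0, 0.0]
ft_force: [-0.5, -0.1, -1.8]
width: 0.0259
```

```bash
python3 look.py 14
```

```text
t 18.45 pos [0.6162 0.1723 0.0604] yawy -2.52 tilt [ 0.0001 -0.0001] F [-0.51 -0.14 -1.82] w 0.0259 j [ 0.05  0.55 -0.53  1.57  0.3   1.1  -0.59]
[-0.19, -0.09, -0.84] [0.0001, 0.0001, -0.0021]
(np.float64(0.010922237136784564), np.float64(0.08944696665341362))
```

play_rows(moves=[[[0,0,0.05],[0,0,0],2.0],[[0,0,0.1],[0,0,0],2.0],[[0,0,0.14],[0,0,0],2.0],[[0,0,0.14],[0,0,0],2.0]])

```text
time: 19.0
ee_pos: [0.6162, 0.1724, 0.0595]
eef_rot: [0.722, 0.691, 0.0, 0.0]
ft_force: [-2.6, -1.1, 6.1]
width: 0.0256
```

```bash
python3 look.py 15
```

```text
t 19.0 pos [0.6162 0.1724 0.0595] yawy -2.52 tilt [ 0.0003 -0.0001] F [-2.65 -1.08  6.13] w 0.0256 j [ 0.05  0.55 -0.53  1.57  0.3   1.1  -0.59]
[-0.21, -0.1, -0.93] [0.0003, 0.0001, -0.0021]
(np.float64(0.010965696149290927), np.float64(0.08955400035652843))
```

View pics/s15.png

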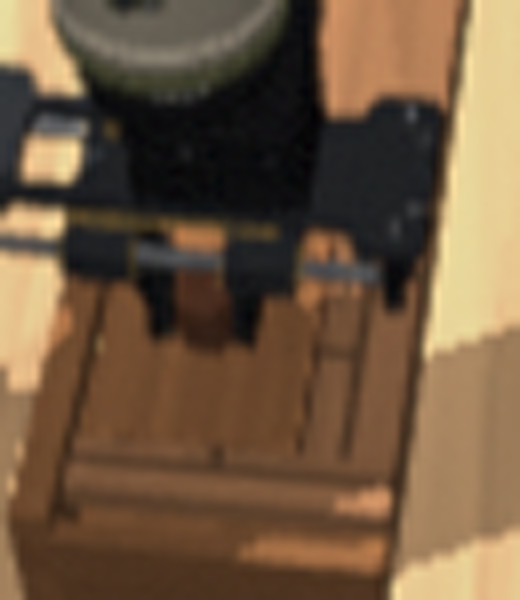

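play_rows(moves=[[[0,0,-0.05],[0,0,0],2.0],[[0,0,-0.05],[0,0,0],4.6],[[0,0,-0.05],[0,0,0],4.6],[[0,0,-0.05],[0,0,0],4.6],[[0,0,-0.05],[0,0,0],4.6]])

```text
time: 19.68
ee_pos: [0.6162, 0.1723, 0.0595]
eef_rot: [0.723, 0.691, 0.0, 0.0]
ft_force: [0.5, 0.7, -0.3]
width: 0.0458
```

play_rows(moves=[[[0,0,-1],[0,0,0],4.6],[[0,0,-2.5],[0,0,0],4.6],[[0,0,-5],[0,0,0],4.6],[[0,0,-9],[0,0,0],4.6],[[-4,0,-13],[0,0,0],4.6],[[-9,0,-17],[0,0,0],4.6],[[-15,0,-19],[0,0,0],4.6],[[-20,0,-19],[0,0,0],4.6]])

```text
time: 20.68
ee_pos: [0.608, -0.0294, 0.2532]
eef_rot: [0.723, 0.691, 0.002, 0.002]
ft_force: [1.2, 0.5, -0.7]
width: 0.0458
```

```bash
python3 - <<'E'
from plan import plan
from bench import *
import cv2
plan()
for n in("side","top"):
    c=camera(n);f=c["frame"][:,:,::-1];cv2.imwrite(f"pics/{n}20f.png",f)
    x0,y0,x1,y1=(255,170,335,290) if n=="side" else (240,150,372,215)
    z=5 if n=="side" else 6
    cv2.imwrite(f"pics/{n}20.png",cv2.resize(f[y0:y1,x0:x1],None,fx=z,fy=z,interpolation=cv2.INTER_CUBIC))
E
```

```text
t 20.68 pos [ 0.608  -0.0294  0.2532] yawy -2.55 tilt [ 0.005  -0.0007] F [ 1.16  0.55 -0.7 ] w 0.0458 j [ 0.37  0.32 -0.5   1.44  0.15  1.41 -0.18]
```

View pics/side20.png

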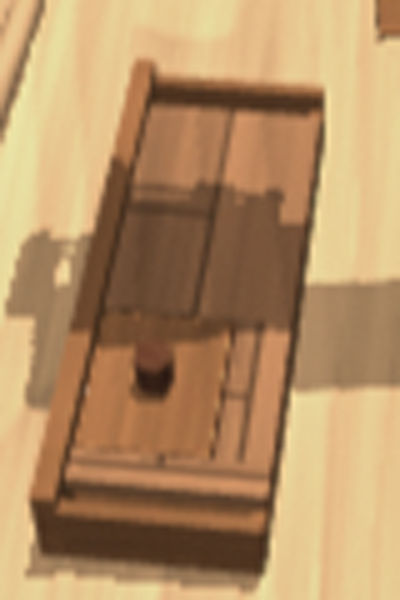

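View pics/top20.png

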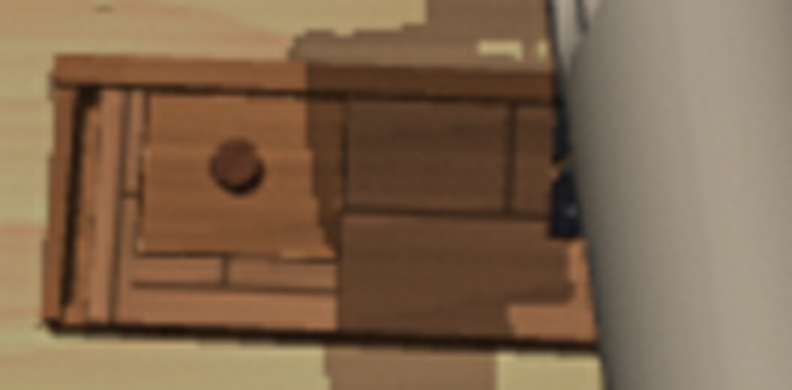

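View pics/top20f.png

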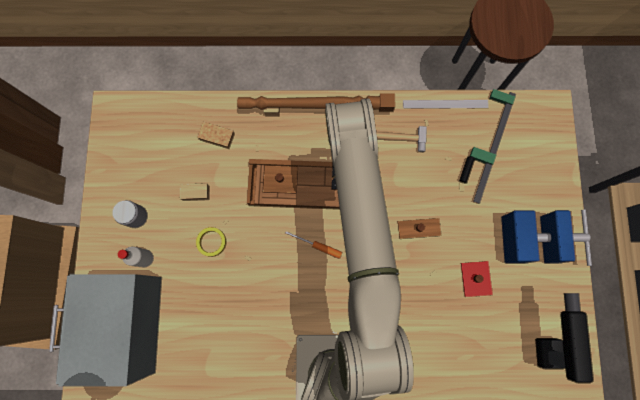

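```bash
python3 - <<'E'
import cv2
from bx import *
from h import *
P=[C[n]["intrinsics"]@C[n]["camera_from_world"][:3] for n in("top","side")]
X=cv2.triangulatePoints(P[0],P[1],np.array([279.,177.]),np.array([285.1,240.5]));X=X[:3,0]/X[3];print("knobtop",X,inbox(X))
for z in(.085,.093):
    for n,uv in(("top",(279.,177.)),("side",(285.1,240.5))): print(z,n,np.round(inbox(back(n,uv,z)),4))
# same for the initial pick, known height .038
X=cv2.triangulatePoints(P[0],P[1],np.array([411.8,178.7]),np.array([297.8,160.5]));print("init",X[:3,0]/X[3])
f=cv2.imread("pics/side20f.png");a=cv2.resize(f[228:270,264:312],None,fx=12,fy=12,interpolation=cv2.INTER_CUBIC);cv2.imwrite("pics/s21.png",a)
f=cv2.imread("pics/top20f.png");a=cv2.resize(f[160:200,255:305],None,fx=14,fy=14,interpolation=cv2.INTER_CUBIC);cv2.imwrite("pics/t21.png",a)
E
```

```text
knobtop [0.61620319 0.17064957 0.08113364] (np.float64(0.011026616024572906), np.float64(0.08782604439108681))
0.085 top [0.0091 0.0874]
0.085 side [0.012  0.0902]
0.093 top [0.0072 0.0864]
0.093 side [0.0105 0.0959]
init [ 0.62010986 -0.26787728  0.04019737]
```

View pics/s21.png

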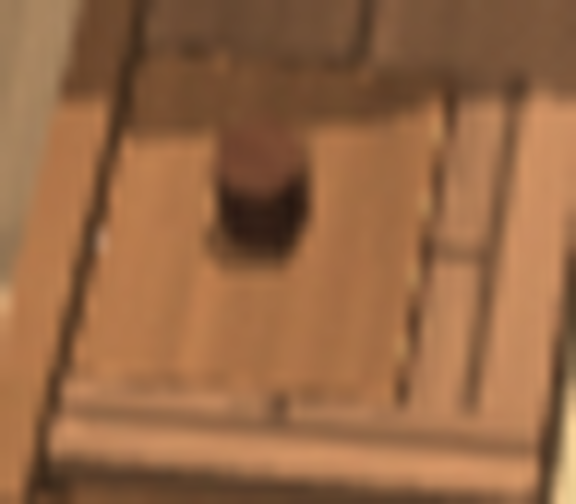

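View pics/t21.png

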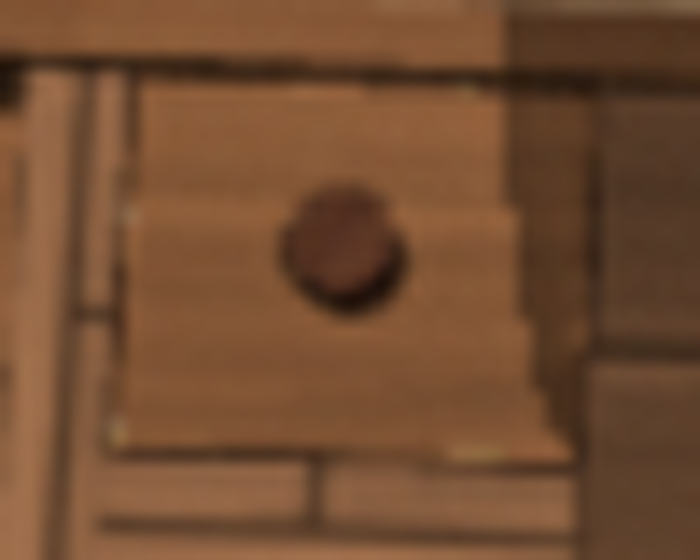

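play_rows(moves=[[[-5,0,0],[0,0,0],4.6],[[-10,0,0],[0,0,0],4.6],[[-15,0,0],[0,0,0],4.6],[[-20,0,0],[0,0,0],4.6],[[-25,0,0],[0,0,0],4.6]])

```text
time: 21.4
ee_pos: [0.5965, -0.2782, 0.2509]
eef_rot: [0.722, 0.692, 0.0, 0.001]
ft_force: [0.8, 0.2, 0.8]
width: 0.0464
```

```bash
python3 - <<'E'
from plan import plan
from bench import *
import cv2
from bx import *
from h import proj
plan()
for n in("side","top"):
    c=camera(n);f=c["frame"][:,:,::-1];cv2.imwrite(f"pics/{n}22f.png",f)
    for q in("cover","cover_knob","long_cover_knob","chisel","tape_measure","mallet","offcut"): print(n,q,[(r["at"],round(r["conf"],2)) for r in recognise(c,q)][:3])
    x0,y0,x1,y1=(264,222,312,270) if n=="side" else (250,155,310,203)
    z=12
    g=cv2.resize(f[y0:y1,x0:x1],None,fx=z,fy=z,interpolation=cv2.INTER_CUBIC);cv2.imwrite(f"pics/{n}22.png",g)
E
```

```text
t 21.4 pos [ 0.5965 -0.2782  0.2509] yawy -2.48 tilt [ 0.0013 -0.0003] F [0.85 0.25 0.77] w 0.0464 j [ 0.64  0.42 -0.38  1.31  0.15  1.44  0.23]
side cover [([285.4, 249.2], 0.88), ([372.9, 139.5], 0.79), ([293.7, 228.7], 0.38)]
side cover_knob [([286.2, 246.9], 0.66), ([375.5, 139.0], 0.6), ([355.0, 223.0], 0.41)]
side long_cover_knob [([336.5, 166.5], 0.52)]
side chisel [([353.6, 224.5], 0.74)]
side tape_measure [([354.0, 188.4], 0.67)]
side mallet [([261.9, 169.9], 0.84), ([334.4, 167.7], 0.57)]
side offcut [([295.2, 228.0], 0.62)]
top cover [([479.0, 276.7], 0.93), ([278.0, 180.8], 0.75)]
top cover_knob [([278.8, 178.9], 0.87), ([474.4, 278.9], 0.86)]
top long_cover_knob [([406.6, 227.9], 0.82), ([313.0, 184.6], 0.39)]
top chisel [([325.2, 248.3], 0.84)]
top tape_measure [([376.0, 245.5], 0.69)]
top mallet [([387.0, 134.4], 0.97)]
top offcut [([194.2, 193.6], 0.71)]
```

View pics/side22.png

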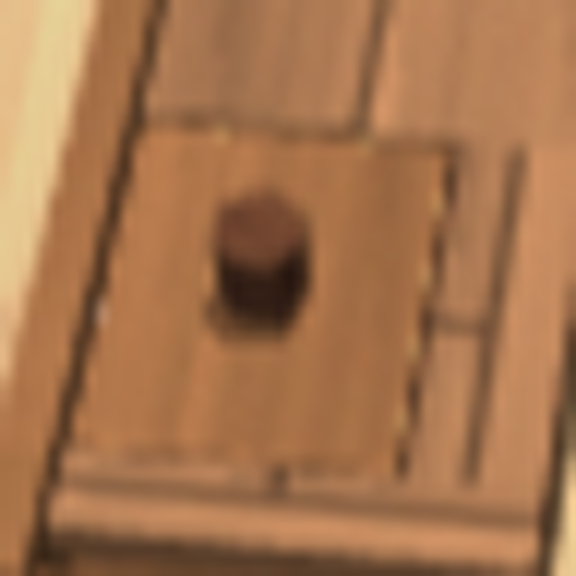

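View pics/top22.png

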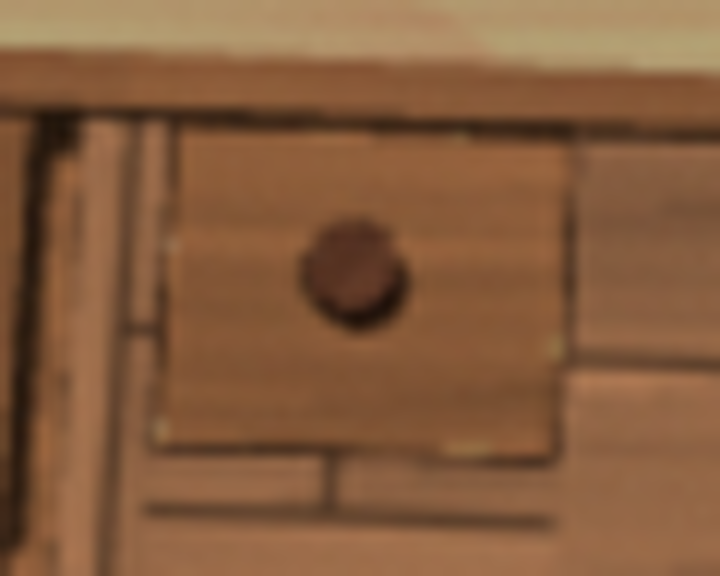

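```bash
python3 - <<'E'
from bx import *
from h import *
# edge midpoints & knob under hypotheses: flush ; caught (trailing edge 8mm up)
for nm,zt,zl in(("flush",.055,.055),("caught",.063,.055)):
    for yo in(.0875,.089):
        pts=[B(.010,yo-.055,zt)[:3],B(.010,yo+.055,zl)[:3]]
        print(nm,yo,"side trail/lead rows",proj("side",pts)[:,1].round(1),"top cols",proj("top",pts)[:,0].round(1))
print("knob side top flush",proj("side",[B(.010,.0875,.085)[:3],B(.010,.0875,.089)[:3]]).round(1))
print("meas side trail",222+128/12-.5,"lead",222+462/12-.5,"top trail",250+563/12-.5,"lead",250+168/12-.5)
E
```

```text
flush 0.0875 side trail/lead rows [232.1 259.3] top cols [296.6 263.3]
flush 0.089 side trail/lead rows [232.4 259.7] top cols [296.1 262.9]
caught 0.0875 side trail/lead rows [230.6 259.3] top cols [296.4 263.3]
caught 0.089 side trail/lead rows [231.  259.7] top cols [296.  262.9]
knob side top flush [[285.8 239.9]
 [285.8 239.2]]
meas side trail 232.16666666666666 lead 260.0 top trail 296.4166666666667 lead 263.5
```

```bash
python3 -c "
from bench import *
print(close_job(), read_state()['time'])"
```

```text
the job is handed in; nothing more can be done
the job is handed in; nothing more can be done
```

The router-bit well is closed with the broad cover. As far as the camera checks can tell, it lies flush in the recess, it is released, and the job is handed in. `close_job()` gave no verdict.

**How it went:** I gripped the knob and laid the cover on the plain end of the deck. I felt for the back strip, then slid the cover along it until the leading edge dipped into the recess and the trailing edge cleared the near rim. Then I lowered it the last few millimetres, opened the jaws and backed off. The wrist force at the end of each move stayed at about 7 N or less, and the arm clock read 21.4 s at the last check.

**Final checks:**
- **Trailing edge:** its side-view row measured 232.2. I predicted 232.1 to 232.4 for flush and 230.6 to 231.0 if it were caught on the rim.
- **Position:** the cover's middle is at about y = 88 mm in the box frame, against a measured recess middle of about 87.5 mm.
- **Rim gap:** it is visible around the cover in the top view.
- **Bystanders:** none of them was touched on purpose, and by eye nothing had moved in the overview picture taken after the release.

**What disagreed:**
- **Knob height:** triangulating the knob top gave 81 mm instead of the expected 85 mm, which I put down to pixel error. It would be 93 mm if the cover still lay on the deck.
- **Strip contact:** it came about 1.5 mm further out than my camera fit predicted.
- **Knob slip:** the cover seated about 1 mm lower on the arm's height reading than expected, so the knob probably slipped slightly in the light grip.
- **Recogniser:** in the last pictures it shifted the long cover's and mallet's points in the top view, where the arm partly hid them. It also misplaced the offcut in the side view. I took these as recognition errors.

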